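Tip a lolly mould over the step of a scrubbing cradle and latch the keeper

TASK

Without picking it up, tip the upright steel lolly mould standing on the scrubbing cradle over the cradle's step, so that it lies flat on its broad side on the black mat, straight and in the middle. Then press the red keeper arm down over it until it clicks and stays down. The mould is thin-walled: do not push or squeeze it hard enough to dent it, and leave the spare mould, the brush and the stick bundle alone.

Things in the scene. Friction and masses are not known exactly. Their poses are not given: they have to be found in the camera images.
- mould: the steel lolly mould to tip, a rounded block 38 x 64 x 95 mm, 0.11 to 0.22 kg, upright on its wide rim on the cradle's tray. Origin: centre of its underside; z up to the slightly narrower end, x across its thickness (38 mm, broad faces look to -x and +x), y across its width (64 mm). Its +x face looks along the cradle's +x within 0.35 rad. Fingers pressing it with over 30 N dent it
- mould_mid (a point): the middle of the mould, 47.5 mm from the centre of its underside along its z. Tipped from square against the step, it lies on the mat with its narrow end to the cradle's +x, its middle about 30 mm past the edge of the step and its rim sticking out over the edge
- cradle: the scrubbing cradle, fixed: a stainless tray, x from -115 to +120 mm and y from -55 to +55 mm about its origin, which lies on the table top; z up, x from the standing mould towards the step and keeper. 12 mm high lips on its long sides. Two white posts (x 96 to 120, y within 28, 76 mm high) carry the keeper
- tray_floor (a point): on the tray's plain steel floor in front of the step, at x = -70, y = 0, z = 6 mm of the cradle. Pushed low, the mould slides over it until its base meets the step; pushed high before that, it slides a little or tips too soon and lands short or askew, half off the mat
- step_middle (a point): a fixed reference point of the cradle at x = 0, y = 0, z = 16 mm, the height of the step's top. The step is a white plate 96 mm wide and 92 mm long (along x) with a black grippy mat, 10 mm above the tray's floor. Its upright front edge, along the cradle's y, stops the mould's base. The plate is adjustable: the edge lies anywhere from x = -15 to +10 mm, not measured: see it or feel for it
- keeper (a joint): red keeper arm, hinged about the cradle's y axis at x = 105, z = 70 mm. 0: raised 0.80 rad above level, its free end up and towards -x, clear of the tipping mould; 0.80: level, latched, hard stop. A toggle spring pushes it up until 0.68; past that it snaps down and is held. Pressing its ball down takes 5 to 9 N and the resistance falls away at the click
- keeper_ball (a point): centre of the smooth, slippery red ball knob (28 mm across) at the arm's free end, 75 mm from the hinge along the arm and 10 mm above its centre line: press on top of it, following its arc. At the start it is at about x = 60, z = 131 mm of the cradle; latched at x = 30, y = 0, z = 80 mm, so it moves 30 mm towards -x while it goes down
- spare_mould: a second steel mould of the same size standing upright beside the work, 38 x 64 x 95 mm; origin at the centre of its underside; leave alone
- nail_brush: small purple scrubbing brush, 30 x 86 x 22 mm; origin at the centre of its underside; leave alone
- stick_bundle: bundle of wooden lolly sticks in red bands, 35 x 117 x 14 mm; origin at the centre of its underside; leave alone

How it is judged:
On the way, in this order (a step that is already met when the one before it is completed fails the run):
1. the mould lies on its broad side on the mat, keeper still up (angle between mould's own x axis and vertical above 3 rad and z of mould_mid in the frame of cradle between 0.028 and 0.042 m and value of joint keeper below 0.3 rad), for 0.2 s.
2. the keeper is pressed down into its detent (value of joint keeper above 0.74 rad), for 0.2 s.
At the end, for the whole second after the job is handed in: The mould lies at rest on its broad side on the mat (within 0.14 rad of flat), its middle 28 to 42 mm above the table, 0 to 75 mm along and within 20 mm of the middle of the cradle, lined up with the cradle within 0.2 rad; the keeper is latched down (over 0.74 rad) (angle between mould's own x axis and vertical above 3 rad and z of mould_mid in the frame of cradle between 0.028 and 0.042 m and x of mould_mid in the frame of cradle between 0 and 0.075 m and y of mould_mid in the frame of cradle between -0.02 and 0.02 m and angle between the z axis of mould and the x axis of cradle, either way round below 0.2 rad and value of joint keeper above 0.74 rad and linear speed of mould below 0.02 m/s); the robot touches nothing.
It fails at once if the mould is pushed or squeezed with more than 30 N (contact force between the fingers and mould above 30 N).
It fails at once if the mould is picked up (height (world z) of mould_mid above 0.09 m).
It fails at once if a bystander is moved (distance of any of spare_mould, nail_brush, stick_bundle from where it was at the start of the episode above 0.015 m).
It also fails if it takes over 51 s, if anything falls off the work surface, if the arm or the gripper's body presses on something with over 40 N, if the wrist force passes 120 N, or if a joint passes its speed limit or range.

ROBOT

A 6-joint arm with a two-finger parallel gripper is mounted at the origin on a cart in front of the work surface, level with it; the furniture and walls round the work are solid. World frame = base frame: x ahead of the robot, y to its left, z up, the work surface at z = 0. Lengths are in m, angles in rad, forces in N, time in s.
With the tool pointing down it reaches from about 0.25 to 0.85 m from the base axis. Payload 12.5 kg.
Tool frame: the origin (TCP) lies at the very end of the fingers, on their centre line; the grasp point (between the pads) lies 19 mm behind it; z points along the fingers, y is the line along which they close (so a half turn about z gives the same grasp; the last joint's range is limited). The gripper opens to 93 mm and grips with 3 to 60 N. Pads are 15 mm wide; open, the fingers measure 128 mm over their backs; the gripper's body (75 mm by 188 mm) begins 65 mm behind the grasp point.
Start: joints at [1.25, 0.351, 1.652, -0, 1.139, -0.085], TCP at [0.128, 0.535, 0.219] pointing down, gripper open.
Joint ranges: [-2.75, 2.75], [-0.79, 2.1], [0.01, 2.65], [-1.57, 4.71], [0.07, 3.14], [-2.87, 2.87]. Speed limits (rad/s): [2.22, 2.22, 2.79, 3.14, 3.14, 3.14].

INTERFACE

Orientations are given as a rotation vector (axis times angle).
In Python, from bench import env gives the robot as it stands.
- The arm moves only by the tool move_arm, never from a script. Its argument "rows" is a list of rows, each a list of 3 entries, a list of its own where there are three numbers: the turn, a rotation vector about the tool's x, y, z in degrees, then the shift along the tool's x, y, z in cm, then the opening in per cent of the stroke, from 0 (shut) to 100 (fully open). A call has 1 to 8 rows; each row shifts and turns the commanded pose from where the row before left it, along the tool's axes as they then stand; what a row does not reach is not made up. A row lasts 1/8 s, in which the tool goes at most 62.5 mm and 10.7 degrees, less where a joint would pass 70% of its speed; a pose out of reach is approached as far as the arm can. A call with a gripper value outside its range is refused whole. The fingers move at their own pace and stop on an object; "force" is the grip in N (left out, the last holds). Time passes only in rows, so rows that do not move let the fingers close. It gives the time, the measured TCP pose, the force, the opening and the grip force at its end, in the units of the state.
- env.get_obs(): the state, without advancing time (a new reading comes with each control period).
- env.read_camera(name): name is "side" or "top" or "wrist"; returns the picture (400x640x3 uint8, red, green, blue); there is no depth.
- env.camera_model(name): a dict with "fx", "fy", "cx", "cy" (pixels), "k1" (the pictures are not rectified: a ray, as slopes to the right and down, at radius r is drawn at 1 + k1 r^2 times it, then the intrinsics apply), "world_to_cam" (4x4, takes a point from world to camera coordinates). Camera axes: x right, y down, z forward; pixel columns grow to the right and rows downward; lengths in m; the calibration is good to about 2 mm. A picture is of the moment at which its call begins: read the wrist's pose just before it. camera_model takes no time and is no camera call; for the wrist camera it gives the pose at the moment of the call.
- env.job_done(): hands the job in; it is judged then, once.
Trained networks look in the newest picture that a camera, given by its name, has taken for a name from the list of things; names that differ only in an ending like _2 or _b are one class to them, and where a whole thing is asked for, a point or a joint stands for the part that bears it (a point fixed in the world has none). Each returns a list of dicts, best first, with "score" (0 to 1); they miss things now and then, are a little off and sometimes report something else, mostly with a low value. They report only what shows in the picture. A call takes as long as a camera call.
- env.regions_of(camera, target): "mask" (400x640 bool, what is visible of it) and "box" ([left, top, right, bottom] in pixels, round what is visible of it).
The state is a dict: "time_s": time; "joint_pos": joint angles; "joint_vel": joint speeds; "tau": joint torques, N m; "tool_pos": TCP position; "orientation": TCP orientation; "force": force on the tool from outside, world axes, zero at the start; "wrist_torque": the same for the moment, N m; "width": finger opening in m; "gripper_force": force on a finger pad.
Only numpy, scipy, OpenCV 4.12 (cv2) and the standard library are available. Lean on these libraries where they do the work, as an engineer would, in place of code of your own. Each camera call takes 0.05 s, during which the arm holds its last target. There are 200 camera calls.

## Working session

There is one attempt and no reset: what is moved stays moved. The work goes in short steps, Python scripts to look and compute and a tool call to move; the robot and the scene stay as the last step left them, time stands still between calls to the robot, and variables do not carry over. Pictures are saved under pics/ and viewed, at most 10 in all, crops included, and the job is handed in when it is done.

Besides the shell and the picture viewer there is one more tool, called after "Request:" as name(argument=value, ...) on one line, values as JSON. move_arm: Moves the arm, as the interface text tells. Its arguments: {"type":"object","properties":{"rows":{"type":"array","items":{"type":"array"}},"force":{"type":"number"}},"required":["rows"]}

```bash
mkdir -p pics; cat > h.py <<'E'
import numpy as np, cv2
from scipy.spatial.transform import Rotation as R
from bench import env
def ray(m,px):
    d=np.array([(px[0]-m['cx'])/m['fx'],(px[1]-m['cy'])/m['fy']])
    u=d.copy()
    for _ in range(20): u=d/(1+m['k1']*(u@u))
    T=np.array(m['world_to_cam']); Rm=T[:3,:3]
    return -Rm.T@T[:3,3], Rm.T@np.array([u[0],u[1],1])
def at_z(m,px,z):
    o,d=ray(m,px); return o+d*(z-o[2])/d[2]
def proj(m,P):
    T=np.array(m['world_to_cam']); c=T[:3,:3]@np.asarray(P,float)+T[:3,3]; u=c[:2]/c[2]
    u=u*(1+m['k1']*(u@u)); return np.array([u[0]*m['fx']+m['cx'],u[1]*m['fy']+m['cy']])
def shot(cam,name):
    p=env.read_camera(cam); cv2.imwrite('pics/'+name,p[:,:,::-1]); return p
E
python3 - <<'E'
from h import *
a=shot('side','s0.png');b=shot('top','t0.png')
cv2.imwrite('pics/both.png',cv2.resize(np.vstack([a,b]),None,fx=.75,fy=.75)[:,:,::-1])
for c in('side','top'):
    m=env.camera_model(c); o,_=ray(m,(320,200)); print(c,o.round(3),m['fx'],m['k1'])
    for t in('mould','spare_mould','cradle','keeper','keeper_ball','nail_brush','stick_bundle'):
        for r in env.regions_of(c,t)[:2]:
            ys,xs=np.nonzero(r['mask']); print(c,t,round(r['score'],2),np.round(r['box']),xs.mean().round(),ys.mean().round(), at_z(m,(xs.mean(),ys.mean()),0.03).round(3))
E
```

```text
side [0.534 0.509 0.838] 520.2882539112179 -0.08441243714544233
side mould 0.88 [334. 246. 369. 291.] 351.0 268.0 [ 0.462 -0.155  0.03 ]
side mould 0.64 [294. 185. 388. 299.] 333.0 243.0 [ 0.495 -0.225  0.03 ]
side spare_mould 0.69 [244. 270. 260. 323.] 251.0 296.0 [ 0.656 -0.093  0.03 ]
side cradle 0.8 [297. 186. 386. 304.] 333.0 243.0 [ 0.495 -0.225  0.03 ]
side keeper 0.78 [312. 185. 336. 210.] 324.0 197.0 [ 0.509 -0.367  0.03 ]
side keeper_ball 0.51 [313. 186. 334. 208.] 324.0 197.0 [ 0.508 -0.367  0.03 ]
side nail_brush 0.69 [330. 167. 364. 181.] 347.0 174.0 [ 0.452 -0.449  0.03 ]
side stick_bundle 0.66 [369. 229. 408. 270.] 390.0 247.0 [ 0.377 -0.208  0.03 ]
top [ 0.438 -0.284  0.947] 390.23022334926463 0.033973267131885525
top mould 0.74 [248. 224. 271. 252.] 260.0 238.0 [ 0.46 -0.14  0.03]
top spare_mould 0.69 [221. 147. 254. 169.] 238.0 157.0 [ 0.654 -0.083  0.03 ]
top cradle 0.58 [240. 193. 345. 269.] 294.0 231.0 [ 0.477 -0.221  0.03 ]
top keeper 0.77 [306. 208. 336. 226.] 322.0 216.0 [ 0.514 -0.286  0.03 ]
top keeper_ball 0.63 [306. 205. 338. 222.] 323.0 216.0 [ 0.515 -0.287  0.03 ]
top nail_brush 0.71 [387. 230. 410. 261.] 398.0 245.0 [ 0.448 -0.464  0.03 ]
top stick_bundle 0.65 [273. 262. 323. 292.] 299.0 277.0 [ 0.372 -0.233  0.03 ]
```

View pics/both.png

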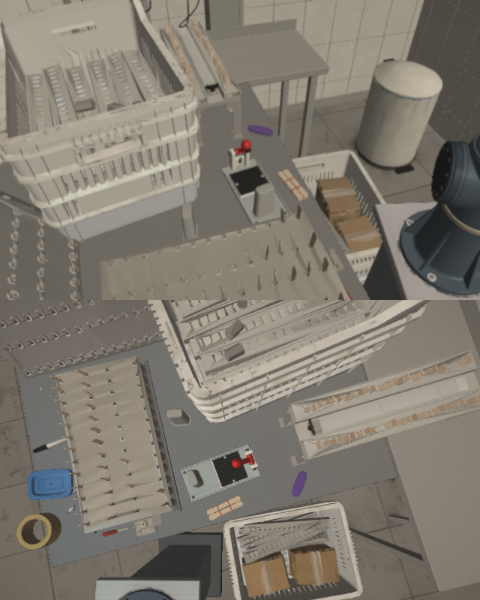

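The stacked views show the cradle with the mould at its left end (top camera about 260,238), the black mat, and the raised red ball on the right (about 323,216). The stick bundle is near the robot and the brush is beyond the posts. I'll enlarge this area next.

```bash
python3 - <<'E'
import cv2,numpy as np
t=cv2.imread('pics/t0.png')[185:285,230:360]; s=cv2.imread('pics/s0.png')[165:315,275:405]
t=cv2.resize(t,(780,600),interpolation=cv2.INTER_CUBIC)
cv2.imwrite('pics/tc.png',t)
cv2.imwrite('pics/sc.png',cv2.resize(s,(520,600),interpolation=cv2.INTER_CUBIC))
E
```

```text
(no output)
```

View pics/tc.png

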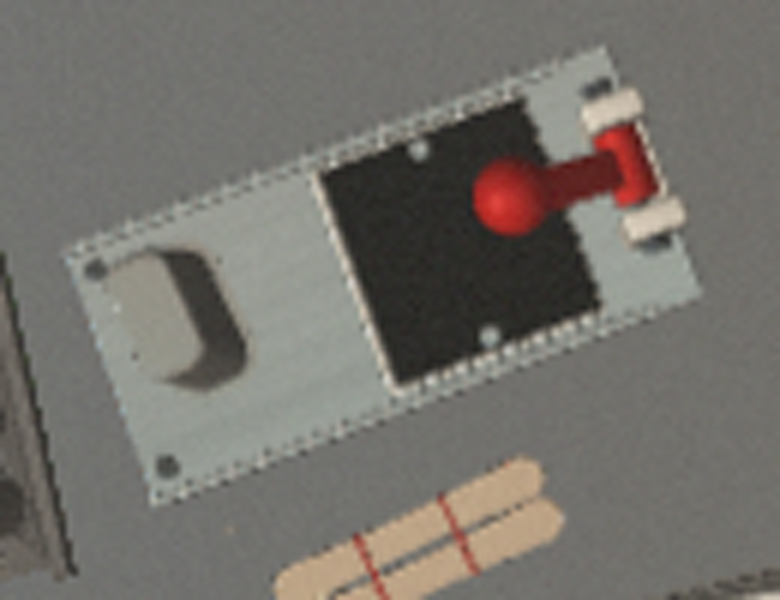

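View pics/sc.png

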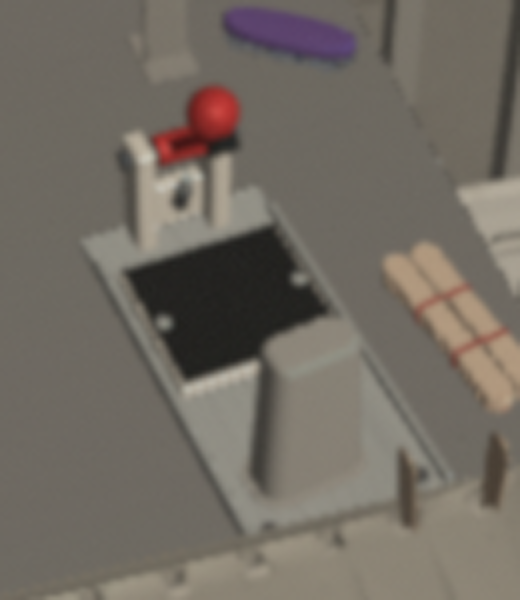

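The top crop shows the tray corners at (65,255), (155,505), (700,293) and (605,48), and the step edge from (315,178) to (395,388). The mould's top is centred near (152,315), turned roughly 10°. The side crop shows the mould upright and standing clear in front of the step. Next I work out the poses.

```bash
python3 - <<'E'
from h import *
m=env.camera_model('top')
f=lambda c,z: at_z(m,(230+c[0]/6-.4,185+c[1]/6-.4),z)[:2]
cs=np.array([f(c,.010) for c in((65,255),(155,505),(700,293),(605,48))]); print(cs.round(4))
mid=cs.mean(0); ax=(cs[2]+cs[3]-cs[0]-cs[1]); yaw=np.arctan2(ax[1],ax[0])
print('len',np.linalg.norm(ax)/2,'wid',np.linalg.norm(cs[0]-cs[1]),'yaw',yaw)
X=np.array([np.cos(yaw),np.sin(yaw)]);Y=np.array([-X[1],X[0]])
o=mid-.0025*X; print('origin',o)
loc=lambda p:(np.round([(p-o)@X,(p-o)@Y],4))
for n,c,z in(('e1',(315,178),.016),('e2',(395,388),.016),('ball',(510,197),.131),('hinge',(628,163),.075)): print(n,loc(f(c,z)))
mt=[f(c,.101) for c in((105,268),(150,247),(203,350),(165,380))]
for p in mt: print('mt',loc(p))
r=env.regions_of('top','mould')[0]['mask']; 
c=[loc(at_z(m,(127/6+229.6,256/6+184.6),.101)[:2]),loc(at_z(m,(185/6+229.6,365/6+184.6),.101)[:2])]; print(c)
s=env.camera_model('side'); g=lambda q,z: loc(at_z(s,(275+q[0]/4-.4,165+q[1]/4-.4),z)[:2])
print('side: e',g((187,390),.016),'base corners',g((252,475),.006),g((285,497),.006),g((355,465),.006),'top',g((262,345),.101),g((280,372),.101),g((358,350),.101),g((335,320),.101))
print('ball',g((213,112),.131), 'corner',g((245,530),.006),g((452,480),.006))
print(env.get_obs()['orientation'],env.get_obs()['force'])
w=shot('wrist','w0.png')
E
```

```text
[[ 0.4863 -0.0902]
 [ 0.3881 -0.1294]
 [ 0.474  -0.3443]
 [ 0.5723 -0.3057]]
len 0.23179137401940064 wid 0.10575787206932205 yaw -1.1908929495028593
origin [ 0.47924199 -0.21507435]
e1 [-0.0088  0.045 ]
e2 [-0.0084 -0.0443]
ball [0.0596 0.0007]
hinge [0.106  0.0012]
mt [-0.0858  0.0319]
mt [-0.068   0.0332]
mt [-0.0629 -0.0085]
mt [-0.0793 -0.0136]
[array([-0.0769,  0.0331]), array([-0.0707, -0.0112])]
side: e [-0.0127  0.0491] base corners [-0.0691  0.038 ] [-0.0882  0.0287] [-0.0843 -0.0121] top [-0.0677  0.0338] [-0.0862  0.0331] [-0.0887 -0.0062] [-0.0673 -0.0047]
ball [0.0606 0.0022] corner [-0.0986  0.0553] [-0.1125 -0.0523]
[-3.69452289e-01 -3.11978583e+00 -1.12665606e-05] [-0.13884024 -0.57440217 -0.1142747 ]
```

```bash
cat >> h.py <<'E'
O=np.array([.4792,-.2151]); YAW=-1.191
CX=np.array([np.cos(YAW),np.sin(YAW)]); CY=np.array([-CX[1],CX[0]])
def L(p): p=np.asarray(p)[:2]-O; return np.array([p@CX,p@CY])
def W(x,y,z): return np.r_[O+x*CX+y*CY,z]
def go(x,y,z,yaw=0):
    o=env.get_obs(); Rt=R.from_rotvec(o['orientation']).as_matrix()
    d=Rt.T@(W(x,y,z)-o['tool_pos'])*100
    a=YAW+yaw; c=np.array([-np.sin(a),np.cos(a),0])
    best=None
    for s in(1,-1):
        yy=c*s; G=np.c_[np.cross(yy,[0,0,-1]),yy,[0,0,-1]]
        t=np.degrees(R.from_matrix(Rt.T@G).as_rotvec())
        if best is None or np.linalg.norm(t)<np.linalg.norm(best): best=t
    print('shift cm',d.round(2),'turn',best.round(1),'| local now',(L(o['tool_pos'])*1000).round(1),'z',round(o['tool_pos'][2],4),'F local',(np.round([o['force'][:2]@CX,o['force'][:2]@CY,o['force'][2]],1)),'w',round(o['width'],4),'gf',np.round(o['gripper_force'],1),'t',round(o['time_s'],2),'j',np.round(o['joint_pos'],2))
E
python3 -c "
from h import *
print(R.from_rotvec(env.get_obs()['orientation']).as_matrix().round(2))
go(-.075,.011,.25,.13)
go(-.075,.011,.12,.13)
"
```

```text
[[-0.97  0.23  0.  ]
 [ 0.23  0.97  0.  ]
 [-0.    0.   -1.  ]]
shift cm [-48.19 -57.96  -3.14] turn [ 0.  -0.  47.3] | local now [-826.5  -47.7] z 0.2187 F local [-0.  -0.1  0.3] w 0.093 gf 0.0 t 0.9 j [ 1.25  0.35  1.65  0.    1.14 -0.08]
shift cm [-48.19 -57.96   9.86] turn [ 0.  -0.  47.3] | local now [-826.5  -47.7] z 0.2187 F local [-0.  -0.1  0.3] w 0.093 gf 0.0 t 0.9 j [ 1.25  0.35  1.65  0.    1.14 -0.08]
```

Request:
move_arm(rows=[[[0,0,0],[-3,-3.6,-1],100],[[0,0,0],[-3,-3.6,-1],100],[[0,0,0],[-3,-3.6,-1],100],[[0,0,0],[-3,-3.6,0],100],[[0,0,0],[-3,-3.6,0],100],[[0,0,0],[-3,-3.6,0],100],[[0,0,0],[-3,-3.6,0],100],[[0,0,0],[-3,-3.6,0],100]])

```text
time_s: 1.9
tool_pos: [0.295, 0.1974, 0.2489]
orientation: [0.369, 3.119, 0.001]
force: [0.6, 0.4, -0.1]
width: 0.0932
gripper_force: 0.0
```

Request:
move_arm(rows=[[[0,0,0],[-3,-3.6,0],100],[[0,0,0],[-3,-3.6,0],100],[[0,0,0],[-3,-3.6,0],100],[[0,0,0],[-3,-3.6,0],100],[[0,0,0],[-3,-3.6,0],100],[[0,0,0],[-3,-3.6,0],100],[[0,0,0],[-3,-3.6,0],100],[[0,0,0],[-3,-3.6,0],100]])

```text
time_s: 2.9
tool_pos: [0.4611, -0.139, 0.2487]
orientation: [0.37, 3.119, -0.0]
force: [0.9, 0.6, 1.0]
width: 0.0932
gripper_force: 0.0
```

Request:
move_arm(rows=[[[0,0,8],[0,0,0],100],[[0,0,8],[0,0,0],100],[[0,0,8],[0,0,0],100],[[0,0,8],[0,0,0],100],[[0,0,8],[0,0,0],100],[[0,0,7.3],[0,0,0],100],[[0,0,0],[0,0,0],100]])

```text
time_s: 3.78
tool_pos: [0.4606, -0.1374, 0.2487]
orientation: [1.589, 2.71, -0.0]
force: [-0.2, -0.0, -0.1]
width: 0.093
gripper_force: 0.0
```

```bash
python3 - <<'E'
from h import *
go(-.075,.011,.2,.13)
m=env.camera_model('wrist'); p=shot('wrist','w1.png')
for n,P in(('tray corners',[W(x,y,.006) for x in(-.115,.12) for y in(-.055,.055)]),('top',[W(-.075,.011,.101)])): print(n,[proj(m,q).round() for q in P])
for r in env.regions_of('wrist','mould'): print(r['score'],r['box'])
E
```

```text
shift cm [-0.39 -0.11  4.87] turn [0. 0. 0.] | local now [-79.   11.5] z 0.2487 F local [-0.  -0.2 -0.1] w 0.093 gf 0.0 t 3.77 j [-0.39  0.19  1.79 -0.    1.16 -0.9 ]
tray corners [array([262., 126.]), array([355., 139.]), array([247., 300.]), array([327., 309.])]
top [array([313., 188.])]
0.64 [288.1, 148.2, 340.2, 201.2]
```

View pics/w1.png

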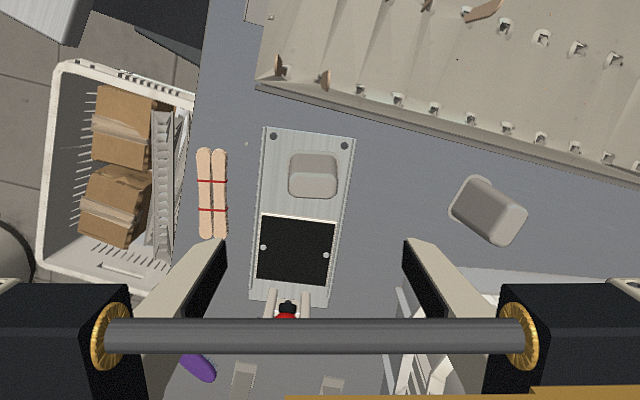

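The wrist view agrees with the estimated tray corners. The mould is at about (314,174), square to the gripper, and the step edge runs along row 215. I'll refine the pose with a silhouette fit.

```bash
python3 - <<'E'
from h import *
from scipy.optimize import minimize
for c in('wrist','top','side'):
    m=env.camera_model(c); env.read_camera(c); rs=env.regions_of(c,'mould')
    rs=[r for r in rs if r['mask'].sum()<4000]
    M=rs[0]['mask']
    def mask(v):
        P=[]
        for z,k in((.006,1),(.101,.88)):
            for a,b in((.019,.022),(.009,.032)):
                for s in(1,-1):
                    for t in(1,-1):
                        x,y=a*s*k,b*t*k; C,S=np.cos(v[2]),np.sin(v[2])
                        P.append(proj(m,W(v[0]+C*x-S*y,v[1]+S*x+C*y,z)))
        h=cv2.convexHull((np.array(P)*16).astype(np.int32)); I=np.zeros(M.shape,np.uint8); cv2.fillConvexPoly(I,h,1,shift=4); return I>0
    f=lambda v:-(mask(v)&M).sum()/(mask(v)|M).sum()
    best=min((minimize(f,[-.075,.011,y],method='Nelder-Mead',options=dict(initial_simplex=[[-.075,.011,y],[-.065,.011,y],[-.075,.019,y],[-.075,.011,y+.15]])) for y in(0,.15,.3)),key=lambda r:r.fun)
    print(c,best.x.round(4),best.fun)
p=cv2.imread('pics/w1.png')[110:310,230:370]
cv2.imwrite('pics/w1c.png',cv2.resize(p,(420,600),interpolation=cv2.INTER_CUBIC))
m=env.camera_model('wrist')
for x in(-.015,-.01,-.005,0):print(x,proj(m,W(x,-.045,.016)).round(1),proj(m,W(x,.045,.016)).round(1))
E
```

```text
wrist [-0.079   0.0095  0.3018] -0.8090724441435342
top [-0.0647  0.0044  0.2004] -0.6145648312611013
side [-0.0773  0.0132  0.4422] -0.8528072837632777
-0.015 [261.7 210.5] [334.6 219.5]
-0.01 [261.4 214.3] [334.  223.2]
-0.005 [261.  218.1] [333.4 227. ]
0 [260.7 221.9] [332.8 230.7]
```

View pics/w1c.png

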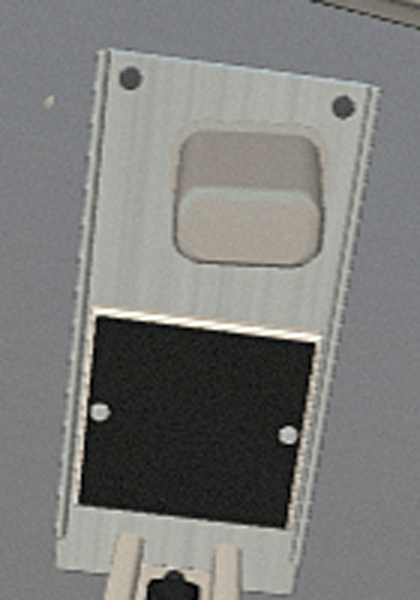

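The crop shows the mould's top face centred at (249,228), as predicted, with yaw about 0.13. The step edge runs from (95,308) to (322,338), which puts it at x ≈ -11 mm. Next I descend around the mould and close lightly.

Request:
move_arm(rows=[[[0,0,0],[-0.4,-0.1,4],100],[[0,0,0],[0,0,4],100],[[0,0,0],[0,0,4],100],[[0,0,0],[0,0,4],100],[[0,0,0],[0,0,3],100],[[0,0,0],[0,0,2],100],[[0,0,0],[0,0,1.1],100],[[0,0,0],[0,0,0],100]])

```text
time_s: 5.18
tool_pos: [0.4616, -0.1414, 0.0274]
orientation: [-1.589, -2.709, 0.0]
force: [0.2, -1.2, -0.5]
width: 0.0933
gripper_force: 0.0
```

Request:
move_arm(rows=[[[0,0,0],[0,0,0],85],[[0,0,0],[0,0,0],75],[[0,0,0],[0,0,0],68],[[0,0,0],[0,0,0],60],[[0,0,0],[0,0,0],50],[[0,0,0],[0,0,0],50],[[0,0,0],[0,0,0],50],[[0,0,0],[0,0,0],50]], force=4)

```text
time_s: 6.18
tool_pos: [0.4618, -0.1415, 0.0278]
orientation: [1.59, 2.709, -0.0]
force: [-1.2, 0.0, 4.6]
width: 0.0598
gripper_force: 4.2
```

```bash
python3 - <<'E'
from h import *
go(-.035,.0,.027,0)
E
```

```text
shift cm [-3.81 -1.62  0.08] turn [0.  0.  7.4] | local now [-74.8  11.1] z 0.0278 F local [-0.5 -1.1  4.6] w 0.0598 gf 4.2 t 6.17 j [-0.39  0.53  1.96 -0.    0.65 -0.9 ]
```

Request:
move_arm(rows=[[[0,0,2.5],[0,0,0],50],[[0,0,2.5],[0,0,0],50],[[0,0,2.4],[0,0,0],50],[[0,0,0],[-0.6,-0.3,0],50],[[0,0,0],[-0.7,-0.3,0],50],[[0,0,0],[-0.7,-0.3,0],50],[[0,0,0],[-0.7,-0.2,0],50],[[0,0,0],[-0.5,0,0],50]])

```text
time_s: 7.18
tool_pos: [0.4629, -0.1752, 0.0276]
orientation: [-1.76, -2.601, -0.0]
force: [-1.8, 4.9, 4.8]
width: 0.0598
gripper_force: 4.2
```

```bash
python3 - <<'E'
from h import *
go(-.030,.0,.027,0)
m=env.camera_model('wrist'); p=shot('wrist','w2.png')
cv2.imwrite('pics/w2c.png',cv2.resize(p[60:360,170:470],(600,600),interpolation=cv2.INTER_CUBIC)[:,:,::-1])
E
```

```text
shift cm [-1.31  0.03  0.05] turn [-0.  -0.1  0.1] | local now [-43.1  -0.4] z 0.0276 F local [-5.2  0.2  4.8] w 0.0598 gf 4.2 t 7.17 j [-0.46  0.55  1.93  0.    0.67 -0.84]
```

View pics/w2c.png

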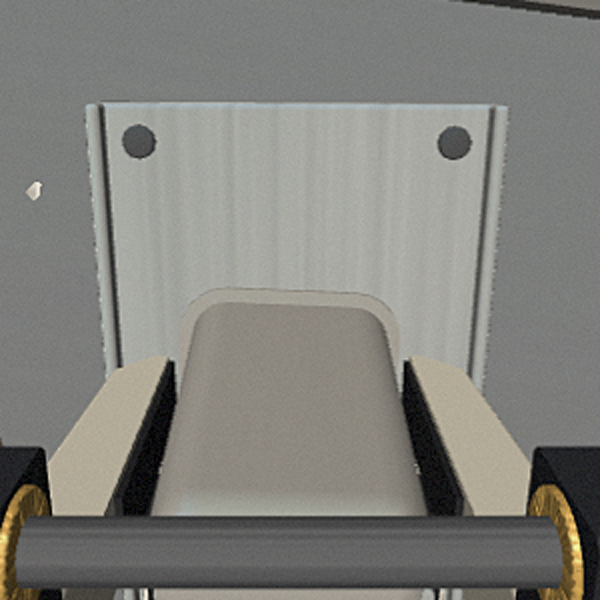

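The mould moves with the gripper, is centred on the tray and is nearly square (base rim at row 295, columns 185 to 400). I'll continue gently until it meets the step.

Request:
move_arm(rows=[[[0,0,0],[-0.4,0,0],50],[[0,0,0],[-0.4,0,0],50],[[0,0,0],[-0.2,0,0],50],[[0,0,0],[-0.1,0,0],50],[[0,0,0],[-0.1,0,0],50]])

```text
time_s: 7.85
tool_pos: [0.4678, -0.1864, 0.0276]
orientation: [-1.761, -2.601, 0.0]
force: [-0.3, 2.2, 0.2]
width: 0.0597
gripper_force: 4.0
```

Request:
move_arm(rows=[[[0,0,0],[-0.1,0,0],50],[[0,0,0],[-0.1,0,0],50],[[0,0,0],[-0.1,0,0],50],[[0,0,0],[0,0,0],50]])

```text
time_s: 8.35
tool_pos: [0.4686, -0.1889, 0.0276]
orientation: [-1.761, -2.6, 0.0]
force: [-3.0, 3.3, 3.9]
width: 0.0593
gripper_force: 4.2
```

```bash
python3 - <<'E'
from h import *
go(-.030,.0,.027,0)
E
```

```text
shift cm [0.18 0.02 0.06] turn [-0. -0.  0.] | local now [-28.2  -0.2] z 0.0276 F local [-4.1 -1.6  3.9] w 0.0593 gf 4.2 t 8.35 j [-0.48  0.56  1.9   0.    0.68 -0.86]
```

Request:
move_arm(rows=[[[0,0,0],[0,0,0],70],[[0,0,0],[0,0,0],90],[[0,0,0],[0,0,0],100],[[0,0,0],[0,0,0],100],[[0,0,0],[0,0,-3],100],[[0,0,0],[0,0,-4],100],[[0,0,0],[0,0,-4],100],[[0,0,0],[0,0,0],100]])

```text
time_s: 9.35
tool_pos: [0.4703, -0.1898, 0.1402]
orientation: [1.758, 2.597, 0.001]
force: [-0.4, 0.3, -0.3]
width: 0.093
gripper_force: 0.0
```

Request:
move_arm(rows=[[[0,0,0],[2.2,0,0],60],[[0,0,0],[2.2,0,0],16],[[0,0,0],[0,0,0],16],[[0,0,0],[0,0,0],16],[[0,0,0],[0,0,0],16],[[0,0,0],[0,0,0],16],[[0,0,0],[0,0,0],16]])

```text
time_s: 10.22
tool_pos: [0.4526, -0.1485, 0.1376]
orientation: [-1.762, -2.601, 0.0]
force: [-0.3, -0.2, -0.5]
width: 0.0274
gripper_force: 0.0
```

```bash
python3 - <<'E'
from h import *
go(-.072,.0,.027,0)
m=env.camera_model('wrist'); p=shot('wrist','w3.png'); s=shot('side','s3.png')[165:315,275:405]
a=cv2.resize(p[60:360,170:470],(400,400)); b=cv2.resize(s,(347,400),interpolation=cv2.INTER_CUBIC)
cv2.imwrite('pics/w3c.png',np.hstack([a,b])[:,:,::-1])
E
```

```text
shift cm [ 0.03 -0.   11.06] turn [-0.  0.  0.] | local now [-71.7   0. ] z 0.1376 F local [ 0.1 -0.3 -0.5] w 0.0274 gf 0.0 t 10.22 j [-0.41  0.33  1.92 -0.    0.9  -0.79]
```

View pics/w3c.png

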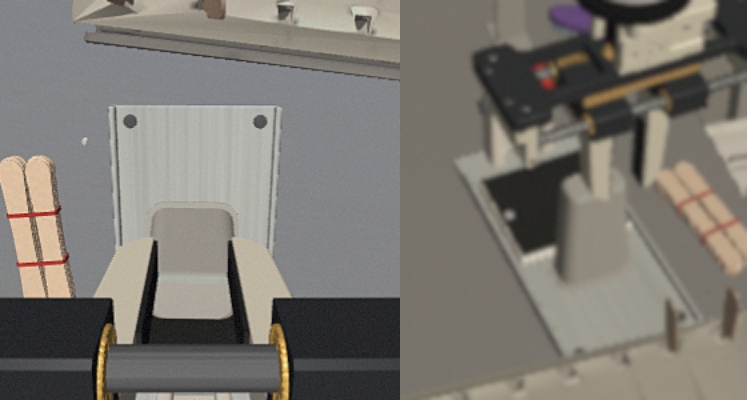

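The mould stands centred and square near the step (rim at row 205, columns 150 to 238, against tray columns 112 to 278). The fingers are now behind it. Next is a gentle low push to seat it.

Request:
move_arm(rows=[[[0,0,0],[0,0,3],16],[[0,0,0],[0,0,3],16],[[0,0,0],[0,0,3],16],[[0,0,0],[0,0,2],16],[[0,0,0],[-0.5,0,0],16],[[0,0,0],[-0.5,0,0],16],[[0,0,0],[-0.2,0,0],16],[[0,0,0],[-0.1,0,0],16]])

```text
time_s: 11.32
tool_pos: [0.4578, -0.1606, 0.0282]
orientation: [1.761, 2.6, 0.0]
force: [-0.3, 0.3, 1.1]
width: 0.0151
gripper_force: 0.0
```

```bash
python3 -c "
from h import *
go(-.057,.0,.027,0)"
```

```text
shift cm [-0.15 -0.03  0.12] turn [0. 0. 0.] | local now [-58.5   0.3] z 0.0282 F local [-0.4 -0.1  1.1] w 0.0151 gf 0.0 t 11.32 j [-0.43  0.53  1.95 -0.    0.65 -0.81]
```

Request:
move_arm(rows=[[[0,0,0],[-0.1,0,0],16],[[0,0,0],[-0.1,0,0],16],[[0,0,0],[-0.1,0,0],16],[[0,0,0],[0,0,0],16]])

```text
time_s: 11.82
tool_pos: [0.458, -0.1624, 0.0276]
orientation: [-1.761, -2.599, -0.0]
force: [-2.3, 6.9, 6.5]
width: 0.0147
gripper_force: 3.3
```

```bash
python3 -c "
from h import *
go(-.055,.0,.027,0)"
```

```text
shift cm [-0.18  0.02  0.06] turn [-0.1 -0.1  0. ] | local now [-56.8  -0.2] z 0.0276 F local [-7.2  0.4  6.5] w 0.0147 gf 3.3 t 11.82 j [-0.44  0.54  1.95  0.    0.66 -0.82]
```

It is seated: 7 N at the expected place. Now I back off, rise and push high.

Request:
move_arm(rows=[[[0,0,0],[0.5,0,0],16],[[0,0,0],[0,0,-2.5],16],[[0,0,0],[0,0,-2.8],16],[[0,0,0],[-0.3,0,0],16],[[0,0,0],[-0.3,0,0],16],[[0,0,0],[-0.3,0,0],16],[[0,0,0],[-0.3,0,0],16],[[0,0,0],[-0.3,0,0],16]])

```text
time_s: 12.82
tool_pos: [0.4622, -0.1725, 0.0803]
orientation: [-1.761, -2.601, 0.0]
force: [0.2, 0.8, 1.2]
width: 0.0148
gripper_force: 0.4
```

```bash
python3 -c "
from h import *
go(-.02,.0,.08,0)"
```

```text
shift cm [-2.58  0.    0.03] turn [-0. -0.  0.] | local now [-45.8  -0.1] z 0.0803 F local [-0.6  0.5  1.2] w 0.0148 gf 0.4 t 12.82 j [-0.45  0.45  1.91  0.    0.78 -0.83]
```

Request:
move_arm(rows=[[[0,0,0],[-0.3,0,0],16],[[0,0,0],[-0.3,0,0],16],[[0,0,0],[-0.3,0,0],16],[[0,0,0],[-0.3,0,0],16],[[0,0,0],[-0.3,0,0],16],[[0,0,0],[-0.3,0,0],16]])

```text
time_s: 13.58
tool_pos: [0.469, -0.1893, 0.0807]
orientation: [1.761, 2.601, -0.0]
force: [-0.9, 0.6, 0.1]
width: 0.0151
gripper_force: 0.2
```

Request:
move_arm(rows=[[[0,0,0],[-0.3,0,0],16],[[0,0,0],[-0.3,0,0],16],[[0,0,0],[-0.3,0,0],16],[[0,0,0],[-0.3,0,0],16],[[0,0,0],[-0.3,0,0],16]])

```text
time_s: 14.2
tool_pos: [0.4746, -0.2033, 0.0806]
orientation: [-1.762, -2.601, 0.0]
force: [0.1, 0.1, -0.2]
width: 0.0149
gripper_force: 0.0
```

```bash
python3 - <<'E'
from h import *
go(-.03,.0,.14,0)
m=env.camera_model('wrist'); p=shot('wrist','w4.png'); s=shot('side','s4.png')[165:315,275:405]
a=cv2.resize(p[60:360,170:470],(400,400)); b=cv2.resize(s,(347,400),interpolation=cv2.INTER_CUBIC)
cv2.imwrite('pics/w4c.png',np.hstack([a,b])[:,:,::-1])
E
```

```text
shift cm [ 1.73 -0.01 -5.94] turn [-0. -0.  0.] | local now [-12.7   0.1] z 0.0806 F local [-0.   0.1 -0.2] w 0.0149 gf 0.0 t 14.2 j [-0.49  0.48  1.85 -0.    0.81 -0.88]
```

View pics/w4c.png

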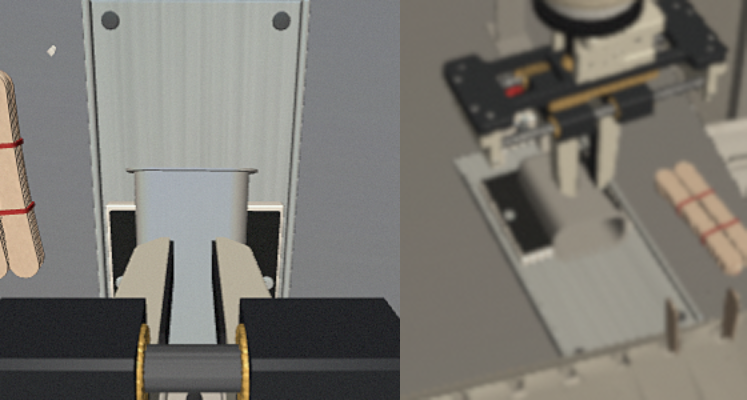

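The mould lies flat and square on the mat. Its rim is centred at about column 192 of the left half, between tray edges 90 and 302. Next I rise, close the fingers and go over the keeper ball.

Request:
move_arm(rows=[[[0,0,0],[0,0,-4],0],[[0,0,0],[0,0,-4],0],[[0,0,0],[0,0,-3],0],[[0,0,0],[-2.5,0,0],0],[[0,0,0],[-2.5,0,0],0],[[0,0,0],[-2.3,0,0],0],[[0,0,0],[0,0,0],0],[[0,0,0],[0,0,0],0]])

```text
time_s: 15.3
tool_pos: [0.5012, -0.2701, 0.1905]
orientation: [-1.761, -2.601, -0.0]
force: [-0.3, 0.0, -0.4]
width: 0.0007
gripper_force: 0.0
```

```bash
python3 - <<'E'
from h import *
go(.06,.0,.145,0)
env.read_camera('side')
s=env.camera_model('side'); print('expect ball',proj(s,W(.06,0,.131)).round(1))
for r in env.regions_of('side','keeper_ball'): print(r['score'],np.round(r['box']))
E
```

```text
shift cm [-0.08 -0.    4.54] turn [-0. -0.  0.] | local now [59.3  0. ] z 0.1905 F local [-0.1 -0.3 -0.4] w 0.0007 gf 0.0 t 15.3 j [-0.58  0.42  1.63  0.    1.1  -0.96]
expect ball [329.  192.5]
0.67 [314. 188. 334. 207.]
```

Request:
move_arm(rows=[[[0,0,0],[0,0.1,2],0],[[0,0,0],[0,0,1.5],0],[[0,0,0],[0,0,0.6],0],[[0,0,0],[0,0,0.4],0],[[0,0,0],[0.2,0,0.2],0],[[0,0,0],[0.2,0,0.2],0]])

```text
time_s: 16.15
tool_pos: [0.5014, -0.267, 0.1426]
orientation: [1.761, 2.6, -0.0]
force: [-1.9, 1.6, 9.3]
width: 0.0005
gripper_force: 4.7
```

```bash
python3 -c "
from h import *
go(.0541,.001,.140,0)"
```

```text
shift cm [ 0.23 -0.04  0.26] turn [0.  0.1 0. ] | local now [56.4  1.4] z 0.1426 F local [-2.2 -1.2  9.3] w 0.0005 gf 4.7 t 16.15 j [-0.57  0.47  1.68 -0.    0.99 -0.95]
```

Contact is good (9 N upward). I'll follow the arc.

Request:
move_arm(rows=[[[0,0,0],[0.25,0,0.25],0],[[0,0,0],[0.25,0,0.27],0],[[0,0,0],[0.27,0,0.27],0],[[0,0,0],[0.24,0,0.3],0],[[0,0,0],[0.23,0,0.3],0],[[0,0,0],[0.21,0,0.32],0],[[0,0,0],[0.21,0,0.32],0]])

```text
time_s: 17.02
tool_pos: [0.4953, -0.2512, 0.1223]
orientation: [1.761, 2.6, 0.001]
force: [-1.5, 3.6, 6.4]
width: 0.0004
gripper_force: 3.4
```

```bash
python3 -c "
from h import *
go(.0398,.001,.1224,0)"
```

```text
shift cm [-0.03 -0.06 -0.01] turn [0.1 0.  0. ] | local now [39.5  1.6] z 0.1223 F local [-3.9 -0.   6.4] w 0.0004 gf 3.4 t 17.02 j [-0.55  0.48  1.73  0.    0.94 -0.93]
```

Tracking is exact, so I continue to level.

Request:
move_arm(rows=[[[0,0,0],[0.18,0,0.34],0],[[0,0,0],[0.17,0,0.34],0],[[0,0,0],[0.14,0,0.35],0],[[0,0,0],[0.14,0,0.36],0],[[0,0,0],[0.1,0,0.37],0],[[0,0,0],[0.1,0,0.37],0],[[0,0,0],[0.07,0,0.37],0],[[0,0,0],[0.07,0,0.35],0]])

```text
time_s: 18.02
tool_pos: [0.4915, -0.2425, 0.0931]
orientation: [1.761, 2.601, -0.0]
force: [-4.9, 2.0, 24.5]
width: 0.0005
gripper_force: 12.0
```

```bash
python3 -c "
from h import *
go(.030,.001,.094,0)"
```

```text
shift cm [-0.   -0.03 -0.09] turn [0. 0. 0.] | local now [30.   1.3] z 0.0931 F local [-3.7 -3.8 24.5] w 0.0005 gf 12.0 t 18.02 j [-0.54  0.51  1.76 -0.    0.87 -0.92]
```

It is at the hard stop with 24 N. I hold briefly, then lift off and check.

Request:
move_arm(rows=[[[0,0,0],[0,0,-0.2],0],[[0,0,0],[0,0,0],0],[[0,0,0],[0,0,-1],0],[[0,0,0],[0,0,-4],0],[[0,0,0],[0,0,-5],0],[[0,0,0],[5,0,-3],0],[[0,0,0],[5,0,-1],0],[[0,0,0],[5,0,0],0]])

```text
time_s: 19.02
tool_pos: [0.4352, -0.1019, 0.2362]
orientation: [1.761, 2.599, 0.001]
force: [0.6, 0.8, 0.4]
width: 0.0004
gripper_force: 0.0
```

```bash
python3 - <<'E'
from h import *
go(-.1,0,.2)
p=shot('wrist','w5.png'); s=shot('side','s5.png')[150:300,255:405]
t=shot('top','t5.png')
b=cv2.resize(s,(400,400),interpolation=cv2.INTER_CUBIC); a=cv2.resize(p[100:400,170:470],(400,400))
cv2.imwrite('pics/w5c.png',np.hstack([a,b])[:,:,::-1])
m=env.camera_model('wrist');q=lambda P:((proj(m,P)-[170,100])*4/3).round()
print('latched ball',q(W(.03,0,.08)),'raised',q(W(.06,0,.131)))
E
```

```text
shift cm [-2.14 -0.12  3.62] turn [0.1 0.1 0. ] | local now [-121.4    1.1] z 0.2362 F local [-0.5  0.8  0.4] w 0.0004 gf 0.0 t 19.02 j [-0.33  0.14  1.88  0.    1.12 -0.71]
latched ball [191. 288.] raised [191. 366.]
```

View pics/w5c.png

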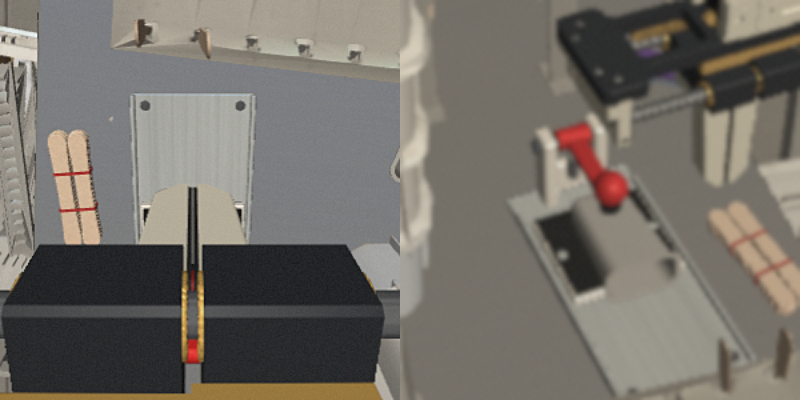

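The side view shows the red arm level over the mould, with its ball at (612,188). The mould lies flat and square on the mat, and the gripper is clear of everything.

```bash
python3 -c "
from bench import env
print(env.job_done())"
```

```text
the job is handed in; nothing more can be done
None
```

The mould lies flat, straight and centred on the mat, the keeper is latched down over it and the job is handed in at about 19 s; I used a light 4 N grip to slide the mould square against the step and never lifted it, but the hand-in returned no verdict.

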